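# Release a sauce cup from the spring dispenser and trap it on the chute

## Robot

A 6-joint arm with a two-finger parallel gripper is mounted at the origin on a cart in front of the work surface, level with it; the furniture and walls round the work are solid. World frame = base frame: x ahead of the robot, y to its left, z up, the work surface at z = 0. Lengths are in mm, angles in degrees, forces in N, time in s.
With the tool pointing down it reaches from about 300 to 850 mm from the base axis. Payload 4.2 kg.
Tool frame: the origin (TCP) lies between the finger pads; the fingertips stand 11 mm ahead of it and the grasp point (between the pads) lies 8 mm behind it (env.tips_ahead is the distance from the TCP to the fingertips, in mm); z points along the fingers, y is the line along which they close (so a half turn about z gives the same grasp; the last joint's range is limited). The gripper opens to 91 mm and grips with 3 to 60 N. Pads are 32 mm wide; open, the fingers measure 118 mm over their backs; the gripper's body (76 mm by 178 mm) begins 60 mm behind the grasp point.
Start: joints at [-74.313, 18.312, 89.639, -0, 72.044, -1.146], TCP at [166.518, -550.376, 224.976] pointing down, gripper open.
Joint ranges: [-177.97, 177.97], [-48.28, 115.42], [12.27, 149.76], [-77.06, 257.06], [2.81, 150.46], [-146.56, 146.56]. Speed limits (degrees/s): [147.25, 147.25, 180, 180, 180, 180].

## Interface

Orientations are given as [roll, pitch, yaw] about the fixed x, y, z axes, in that order (R = Rz(yaw) Ry(pitch) Rx(roll)).
In Python, from workcell import env, cams gives the robot as it stands.
- The arm moves only by the tool step_arm, never from a script. Its arguments are lists of equal length, an entry for each row: "linear": the shift along the tool's x, y, z in units of 30 cm (1.0 is 30 cm), a list of three; "turn": the turn about the tool's z in units of 360 degrees (1.0 is 360 degrees). In form: {"linear": [[tx, ty, tz], ...], "turn": [turn, ...]}. A call has 1 to 20 rows; each row is the pose to reach, as a shift and turn from the pose commanded when the call began, along the tool's axes at that moment, turning the shorter way round; what a row does not reach only later rows make up. A row lasts 1/8 s, in which the tool goes at most 62.5 mm and 10.7 degrees, less where a joint would pass 70% of its speed; a pose out of reach is approached as far as the arm can. A call with a number of a shift or a turn outside -1 to 1 is refused whole. A call with a gripper value outside its range is refused whole. "fingers" is the closure, from -1 (fully open) to 1 (shut), so that 0 is half open, set as the call begins (left out, the last holds). The fingers move at their own pace and stop on an object; "force" is the grip in N (left out, the last holds). Time passes only in rows, so rows that repeat a pose let the fingers close. It gives the time, the measured TCP pose, the force, the opening and the grip force at its end, in the units of the state.
- env.state(): the state, without advancing time (a new reading comes with each control period).
- cams.grab_frame(name): name is "scene" or "top" or "wrist"; returns a dict with "color" (420x560x3 uint8, blue, green, red), "fx", "fy", "cx", "cy" (pixels), "extrinsics" (4x4, takes a point from camera to world coordinates); the wrist camera has in their place "tool_from_camera" (4x4, takes a point from camera to tool coordinates, whose origin is the TCP and whose axes are the flange's). Camera axes: x right, y down, z forward; pixel columns grow to the right and rows downward; lengths in mm; the calibration is good to about 2 mm. A picture is of the moment at which its call begins: read the wrist's pose just before it. There is no depth.
- env.job_done(): hands the job in; it is judged then, once.
The state is a dict: "time_s": time; "qpos": joint angles; "qvel": joint speeds; "effort": joint torques, N m; "ee_pos": TCP position; "ee_rot": TCP orientation; "force": force on the tool from outside, world axes, zero at the start; "torque": the same for the moment, N m; "gripper_width": finger opening in mm; "gripper_force": force on a finger pad.
Only numpy, scipy, OpenCV 4.12 (cv2) and the standard library are available. Lean on these libraries where they do the work, as an engineer would, in place of code of your own. Each camera call takes 0.05 s, during which the arm holds its last target. There are 200 camera calls.

## Task

Send one steel sauce cup out of the dispenser: press its steel plate fully down with one finger while the other finger stands in the chute below the gate, so that the cup which springs out is trapped against that finger on the open part of the chute and does not slide off the lip. Finish holding exactly so, the plate still pressed down and the cup resting still against the finger. Do not lift the cup, and leave the onion and the tin beside the dispenser where they stand.

Things in the scene. Friction and masses are not known exactly. Their poses are not given: they have to be found in the camera images.
- dispenser: Fixed steel cup dispenser, 235 x 150 mm. Origin: on the bench, under the chute's centre line. z up; -x is downhill along the chute (roughly towards the robot); +y the side of the press plate. The chute is a very slippery open trough along x, 67 mm wide inside, sloping 15 degrees; floor 45 mm above the bench at x = 0. Side walls 3 mm thick, 20 mm above the floor.
- press_plate (a joint): Press plate: 0 = up, 0.014 m = fully down (stop). It springs back when let go. About 2 N starts it and 5 N holds it fully down. The cup is freed at about 0.009 and shoots down the chute within about 0.3 s.
- plate_top (a point): Centre of the top of the press plate, a level ribbed steel plate 72 mm (dispenser x) by 54 mm (y) beside the chute: dispenser x = -60, y = +70 mm from the chute's centre line, so it spans y +43 to +97 and x -96 to -24 mm. Top 62 mm above the bench when up, 48 mm when fully down. Moves with the plate.
- catch_spot (a point): Point on the chute floor on its centre line, level with the middle of the press plate (dispenser x = -60 mm), 29 mm above the bench, so 19 mm below the top of the fully pressed plate. A finger standing here, tip level with the finger on the plate, blocks the cup. Axes as the dispenser's.
- lip (a point): Lower, open end of the chute floor, on its centre line, at dispenser x = -115 mm, 14 mm above the bench.
- cup_middle (a point): Centre (17.5 mm above its base) of the loose steel sauce cup in the dispenser: open cone 35 mm tall, 61 mm across the rim, 40 mm across the base, about 0.1 kg. It stands on the sloping chute floor, at first uphill of the gate, about 58 mm uphill of the dispenser's origin. z is the cup's axis, square to the chute floor.
- onion: A loose brown onion, about 75 mm across and 77 mm tall, beside the dispenser; origin at its underside. Leave it alone.
- tin: A small loose food tin, 57 mm across and 72 mm tall, standing on the bench beside the dispenser; origin at its underside. Leave it alone.
- gate (a point): Middle of the gate's foot on the chute floor, at dispenser x = +35 mm. The gate is a thin steel strip across the chute, standing 9 mm above the floor, that holds the cup uphill of it. It is part of the press plate and sinks below the floor as the plate goes down. Behind the cup a spring kicker (about 0.7 N, 28 mm stroke) pushes it downhill.
Things that resemble listed ones, but are neither listed nor needed, are in the scene too. What is shaped like the part that bears cup_middle but orange or yellow is not meant.

How it is judged:
By the outcome, as a careful person would: the job done as asked, in the order asked, and still so for the second after the job is handed in, while the arm keeps its last pose, push and grip.
It also fails if it takes over 32 s, if anything falls off the work surface, if the arm or the gripper's body presses on something with over 40 N, if the wrist force passes 120 N, or if a joint passes its speed limit or range.

## Working session

There is one attempt and no reset: what is moved stays moved. The work goes in short steps, Python scripts to look and compute and a tool call to move; the robot and the scene stay as the last step left them, time stands still between calls to the robot, and variables do not carry over. Pictures are saved under pics/ and viewed, at most 10 in all, crops included, and the job is handed in when it is done.

Besides the shell and the picture viewer there is one more tool, called by a JSON object that holds its "name" and its "arguments". step_arm: Moves the arm, as the interface text tells. Its arguments: {"type":"object","properties":{"linear":{"type":"array"},"turn":{"type":"array"},"fingers":{"type":"number"},"force":{"type":"number"}},"required":["linear","turn"]}

```bash
mkdir -p pics; cat > h.py <<'E'
from workcell import env,cams
import numpy as np,cv2
def ray(f,u,v):
    T=np.array(f["extrinsics"]);d=T[:3,:3]@np.array([(u-f["cx"])/f["fx"],(v-f["cy"])/f["fy"],1]);return T[:3,3],d
def onz(f,u,v,z):
    o,d=ray(f,u,v);return (o+d*(z-o[2])/d[2])
def px(f,p):
    T=np.linalg.inv(np.array(f["extrinsics"]));q=T[:3,:3]@np.array(p,float)+T[:3,3];return np.array([f["fx"]*q[0]/q[2]+f["cx"],f["fy"]*q[1]/q[2]+f["cy"]])
E
python3 - <<'E'
from h import *
import pickle
d={}
for n in("scene","top"):
    f=cams.grab_frame(n);d[n]=f;cv2.imwrite(f"pics/{n}.png",f["color"]);print(n,f["fx"],np.round(f["extrinsics"],3).tolist())
pickle.dump(d,open("f.pkl","wb"))
print(env.state())
E
```

```text
scene 385.7190595805005 [[0.673, -0.334, 0.66, 76.747], [-0.74, -0.277, 0.613, -404.053], [-0.022, -0.901, -0.433, 436.949], [0.0, 0.0, 0.0, 1.0]]
top 469.74215853744755 [[-0.029, -0.989, 0.144, 473.104], [-1.0, 0.029, -0.003, 91.624], [-0.002, -0.144, -0.99, 1182.145], [0.0, 0.0, 0.0, 1.0]]
{'time_s': 0.1, 'qpos': array([-7.43131128e+01,  1.83473095e+01,  8.96967311e+01, -3.39554137e-05,
        7.20437428e+01, -1.14551911e+00]), 'qvel': array([-0.03069866,  0.00842108, -0.16852912, -0.04585501, -0.0846811 ,
        0.00714559]), 'effort': array([ 4.26146735e-04, -4.13333166e+01, -2.32510024e+01,  7.29951099e-02,
        4.22784348e-02, -5.23179801e-05]), 'ee_pos': array([ 166.39755302, -549.96660616,  224.2292334 ]), 'ee_rot': array([-1.79912234e+02, -1.72266305e-03,  1.68324155e+01]), 'force': array([-0.28039802,  0.21765135, -0.03355775]), 'torque': array([0.03781276, 0.02515925, 0.00990017]), 'gripper_force': 0.0, 'gripper_width': 91.2682705150615}
```

View pics/scene.png

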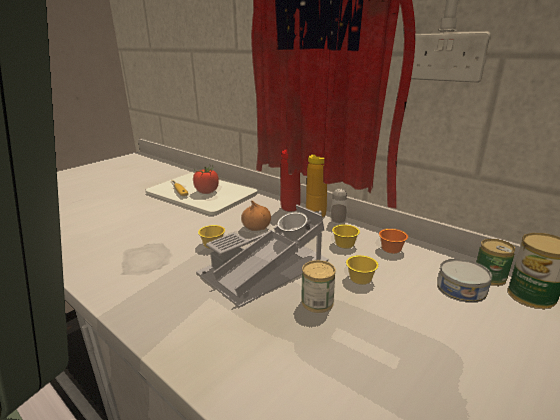

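View pics/top.png

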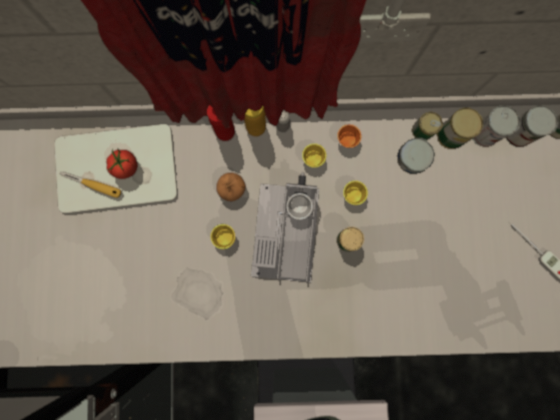

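The dispenser is at top (285,233), with its plate on the left at (265,252). The steel cup is at (300,206), the onion at (231,186) and the tin at (350,239). The yellow and orange cups at (223,237), (355,193), (314,156) and (349,136) are decoys, since only the one in the chute is steel. I'll enlarge to confirm.

```bash
python3 - <<'E'
import pickle,cv2,numpy as np
d=pickle.load(open("f.pkl","rb"))
a=cv2.resize(d["top"]["color"][170:295,205:375],None,fx=4.7,fy=4.7,interpolation=cv2.INTER_CUBIC)
a=cv2.convertScaleAbs(a,alpha=1.5)
cv2.imwrite("pics/topc.png",a)
b=cv2.resize(d["scene"]["color"][195:310,185:345],None,fx=5,fy=5,interpolation=cv2.INTER_CUBIC)
cv2.imwrite("pics/scc.png",cv2.convertScaleAbs(b,alpha=1.3))
E
```

```text
(no output)
```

View pics/topc.png

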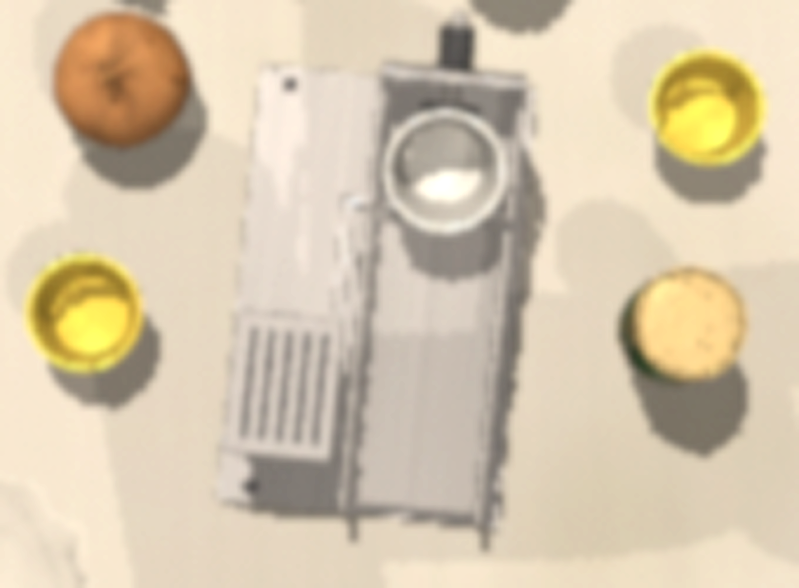

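View pics/scc.png

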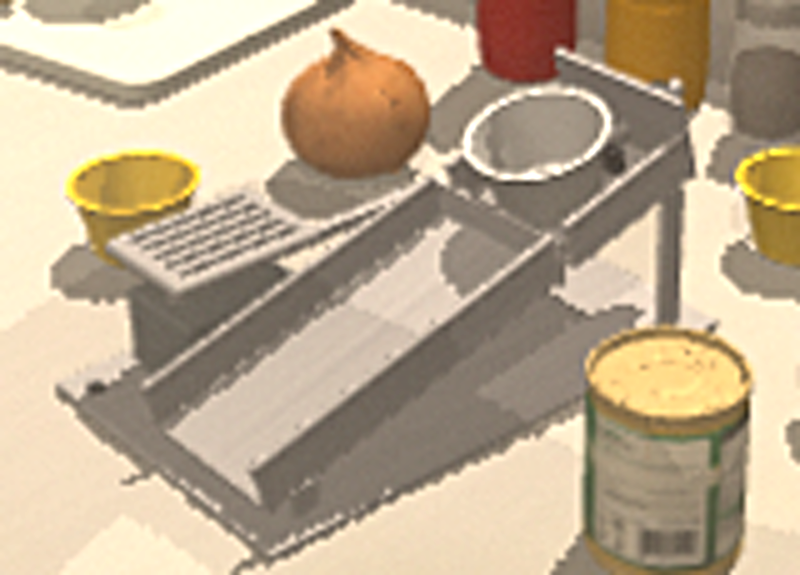

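The enlarged crops confirm it: the steel cup sits in the chute behind the gate (top crop (446,172), scene crop (538,134)). The ribbed plate is at top crop (287,385), and its corners are visible in both views.

```bash
python3 - <<'E'
from h import *
import pickle
from scipy.optimize import least_squares
d=pickle.load(open("f.pkl","rb"))
T=lambda u,v:(205+u/4.7,170+v/4.7); S=lambda u,v:(185+u/5,195+v/5)
obs=[("top",(-24,97,62),T(243,315)),("top",(-24,43,62),T(342,322)),("top",(-96,97,62),T(233,445)),("top",(-96,43,62),T(330,460)),
("top",(53.5,0,95.6),T(446,172)),("scene",(53.5,0,95.6),S(538,134)),
("scene",(-96,97,62),S(105,243)),("scene",(-96,43,62),S(178,292)),("scene",(-24,97,62),S(255,185)),
("top",(-118,35,34),T(352,540)),("top",(-118,-35,34),T(487,550)),("scene",(-118,35,34),S(148,388)),("scene",(-118,-35,34),S(258,475))]
def W(p,q):
    c,s=np.cos(q[2]),np.sin(q[2]);return np.array([q[0]+c*p[0]-s*p[1],q[1]+s*p[0]+c*p[1],p[2]])
r=lambda q:np.concatenate([px(d[n],W(p,q))-np.array(o) for n,p,o in obs])
x0=onz(d["top"],291,230,45); s=least_squares(r,[x0[0],x0[1],0.],loss="soft_l1")
q=s.x;print(x0,q[:2],np.degrees(q[2]));print(np.round(r(q).reshape(-1,2),1).tolist())
print("catch",W((-60,0,29),q),"plate",W((-60,70,62),q))
for n,u,v,z in(("onion",231,186,38),("tin",350,239,72),("ycup",223,237,35)):
    p=onz(d["top"],u,v,z);c,sn=np.cos(q[2]),np.sin(q[2]);e=p[:2]-q[:2];print(n,p,"disp",c*e[0]+sn*e[1],-sn*e[0]+c*e[1])
E
```

```text
[566.21303665  58.59951972  45.        ] [564.11167383  42.33075236] -7.010863464183447
[[-0.1, -0.7], [1.4, -0.1], [-1.0, 2.0], [1.1, 1.0], [0.7, -0.5], [0.8, 0.2], [-0.6, 0.5], [0.1, 1.0], [-1.2, 0.7], [-1.1, -6.6], [-0.9, -5.9], [-0.1, 0.3], [-0.1, -0.7]]
catch [504.56029221  49.65420423  29.        ] plate [513.10431939 119.13081612  62.        ]
onion [680.00886619 203.12460592  38.        ] disp 95.40453138908606 173.73772742427775
tin [538.70648052 -79.07955823  72.        ] disp -10.396196602576742 -123.603424150658
ycup [554.74190241 224.77901368  35.        ] disp -31.568898234691655 179.94044942817476
```

{"name": "step_arm", "arguments": {"linear": [[0.85,-0.85,0],[0.85,-0.85,0],[0.85,-0.85,0],[0.85,-0.85,0],[0.85,-0.85,0],[0.85,-0.85,0],[0.85,-0.85,0],[0.85,-0.85,0]], "turn": [0.066,0.066,0.066,0.066,0.066,0.066,0.066,0.066], "fingers": -0.24, "force": 20}}

```text
time_s: 1.1
ee_pos: [336.6, -232.7, 224.9]
ee_rot: [180.0, 0.0, -6.9]
force: [-1.0, -1.1, -0.3]
gripper_width: 56.6
gripper_force: 0.0
```

{"name": "step_arm", "arguments": {"linear": [[0.443,-1.0,0],[0.443,-1.0,0],[0.443,-1.0,0],[0.443,-1.0,0],[0.443,-1.0,0],[0.443,-1.0,0],[0.443,-1.0,0]], "turn": [0,0,0,0,0,0,0]}}

```text
time_s: 1.98
ee_pos: [505.0, 48.3, 224.3]
ee_rot: [179.9, 0.1, -6.9]
force: [-0.7, -0.4, 0.8]
gripper_width: 56.8
gripper_force: 0.0
```

{"name": "step_arm", "arguments": {"linear": [[0,-0.118,0.2],[0,-0.118,0.38],[0,-0.118,0.38],[0,-0.118,0.38],[0,-0.118,0.38]], "turn": [0,0,0,0,0]}}

```text
time_s: 2.6
ee_pos: [510.9, 83.8, 113.6]
ee_rot: [-179.9, -0.3, -7.0]
force: [-0.6, 0.1, 0.4]
gripper_width: 56.7
gripper_force: 0.0
```

```bash
python3 - <<'E'
from h import *
s=env.state();print(s["time_s"],s["ee_pos"],s["ee_rot"],s["gripper_width"],s["force"])
f=cams.grab_frame("wrist");cv2.imwrite("pics/w1.png",f["color"]);print(f["fx"],f["cx"],f["cy"],np.round(f["tool_from_camera"],3).tolist())
# project catch/plate/edges
from scipy.spatial.transform import Rotation as R
Rt=R.from_euler("xyz",s["ee_rot"],degrees=True).as_matrix();M=np.eye(4);M[:3,:3]=Rt;M[:3,3]=s["ee_pos"]
f["extrinsics"]=M@np.array(f["tool_from_camera"])
q=[564.11,42.33,np.radians(-7.01)];c,sn=np.cos(q[2]),np.sin(q[2])
for n,p in {"plateA":(-24,97,62),"B":(-24,43,62),"C":(-96,97,62),"D":(-96,43,62),"wallL":(-60,33.5,49.7),"wallR":(-60,-33.5,49.7),"lip":(-115,0,14)}.items():
    print(n,np.round(px(f,(q[0]+c*p[0]-sn*p[1],q[1]+sn*p[0]+c*p[1],p[2]))))
g=cams.grab_frame("scene");cv2.imwrite("pics/s2.png",cv2.resize(g["color"][150:310,165:365],None,fx=3.7,fy=3.7,interpolation=cv2.INTER_CUBIC))
E
```

```text
2.6 [510.93814574  83.75107411 113.61284045] [-179.93573704   -0.2969448    -7.00619558] 56.673633831712785 [-0.63048071  0.08234483  0.35319489]
340.32085874622186 282.2056652453068 206.68488822011741 [[-0.002, -0.963, -0.268, 76.101], [1.0, -0.002, -0.001, -0.231], [0.0, -0.268, 0.963, -160.357], [0.0, 0.0, 0.0, 1.0]]
plateA [185. 182.]
B [270. 182.]
C [193. 284.]
D [271. 284.]
wallL [285. 229.]
wallR [381. 229.]
lip [324. 277.]
```

View pics/w1.png

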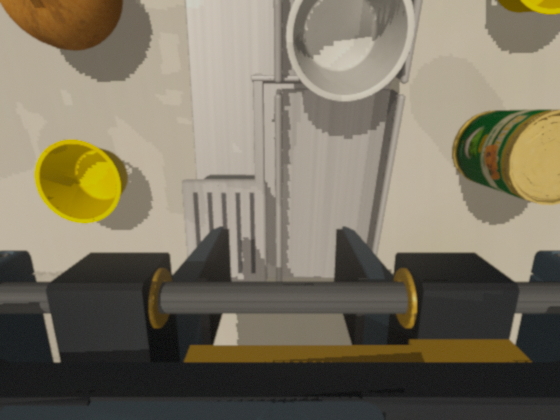

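View pics/s2.png

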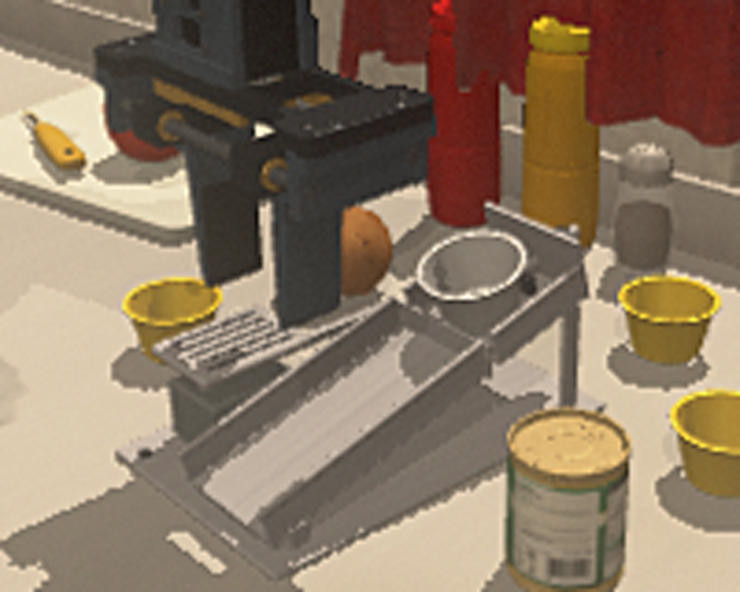

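The wrist view agrees with the fit: plate corner seen at (183,181) against (185,182) predicted, and chute walls at about 283 and 380. The fingers straddle the plate and chute as planned, so I'll descend to just above the plate.

{"name": "step_arm", "arguments": {"linear": [[0,0,0.06],[0,0,0.1],[0,0,0.115],[0,0,0.115],[0,0,0.115],[0,0,0.115]], "turn": [0,0,0,0,0,0]}}

```text
time_s: 3.45
ee_pos: [509.4, 84.5, 76.8]
ee_rot: [-180.0, -0.0, -6.9]
force: [0.2, -0.7, 0.2]
gripper_width: 57.1
gripper_force: 0.0
```

{"name": "step_arm", "arguments": {"linear": [[0,0,0.01],[0,0,0.02],[0,0,0.03],[0,0,0.04],[0,0,0.05],[0,0,0.056],[0,0,0.058],[0,0,0.058],[0,0,0.058]], "turn": [0,0,0,0,0,0,0,0,0]}}

```text
time_s: 4.58
ee_pos: [509.3, 84.5, 59.2]
ee_rot: [-180.0, -0.0, -6.9]
force: [0.3, 0.4, 5.5]
gripper_width: 56.6
gripper_force: 2.7
```

{"name": "step_arm", "arguments": {"linear": [[0,0,0.003],[0,0,0.005],[0,0,0.005],[0,0,0.005]], "turn": [0,0,0,0]}}

```text
time_s: 5.08
ee_pos: [509.3, 84.5, 59.0]
ee_rot: [-180.0, -0.1, -6.9]
force: [-2.3, 0.4, 14.3]
gripper_width: 56.9
gripper_force: 7.5
```

The plate is on its stop: the force rose to 14 N with almost no movement. Next I'll check the cup.

```bash
python3 - <<'E'
from h import *
f=cams.grab_frame("wrist")["color"]
a=cams.grab_frame("scene")["color"][150:310,165:365];b=cams.grab_frame("scene")["color"][150:310,165:365]
im=np.hstack([cv2.resize(f,(400,300)),cv2.resize(a,(375,300),interpolation=cv2.INTER_CUBIC)])
cv2.imwrite("pics/e.png",im);print(cv2.absdiff(a,b).max(),env.state()["force"],env.state()["time_s"])
E
```

```text
11 [-2.12354236 -1.54775242 13.8214483 ] 5.225
```

View pics/e.png

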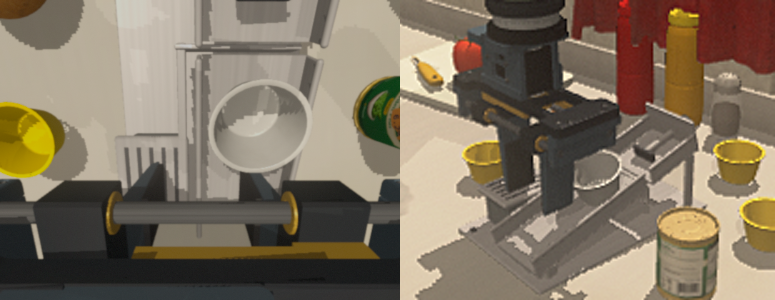

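The cup has been released and is resting in the chute against the finger (wrist pane (260,125), scene pane (600,170)). The onion and tin haven't moved. I'll let it settle and check that it is still.

{"name": "step_arm", "arguments": {"linear": [[0,0,0],[0,0,0],[0,0,0],[0,0,0],[0,0,0],[0,0,0],[0,0,0],[0,0,0]], "turn": [0,0,0,0,0,0,0,0]}}

```text
time_s: 6.22
ee_pos: [509.3, 84.5, 59.0]
ee_rot: [-180.0, -0.1, -6.9]
force: [-2.1, -1.0, 15.0]
gripper_width: 56.7
gripper_force: 7.5
```

```bash
python3 - <<'E'
from h import *
f=cams.grab_frame("wrist")["color"]
o=cv2.imread("pics/e.png")[:,:400]
n=cv2.resize(f,(400,300));dd=cv2.absdiff(o,n)[70:180,200:320]
print(dd.mean(),(dd.max(2)>30).sum(),env.state()["force"],env.state()["ee_pos"])
E
```

```text
0.5082828282828283 0 [-3.32383621 -1.21651615 14.43527129] [509.32682304  84.55817175  58.99278946]
```

The cup is still and the plate is held on its stop, so I'm handing the job in.

```bash
python3 -c "
from workcell import env
print(env.job_done())"
```

```text
the job is handed in; nothing more can be done
None
```

The job is handed in: the plate is held fully down at about 14 N, the steel cup rests still against the finger in the chute, and the onion and tin were not touched (about 6.3 s used).

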